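# Pin a full solder reel onto the sloped feeder

### The arm

A 6-joint arm with a two-finger parallel gripper is mounted at the origin on the work surface. World frame = base frame: x ahead of the robot, y to its left, z up, the work surface at z = 0. Lengths are in m, angles in rad, forces in N, time in s.
With the tool pointing down it reaches from about 0.375 to 0.975 m from the base axis. Payload 3.8 kg.
Tool frame: the origin (TCP) lies at the centre of the arm's flange, where the gripper is bolted on; the fingertips stand 173 mm ahead of it and the grasp point (between the pads) lies 155 mm ahead of it (bot.tip_reach is the distance from the TCP to the fingertips, in m); z points along the fingers, y is the line along which they close (so a half turn about z gives the same grasp; the last joint's range is limited). The gripper opens to 85 mm and grips with 20 to 120 N. Pads are 22 mm wide; open, the fingers measure 114 mm over their backs; the gripper's body (76 mm by 85 mm) begins 54 mm behind the grasp point. The pads swing forward as they close: fully open they stand 13 mm farther back than shut.
Start: joints at [-1.147, 0.264, 1.604, -0, 1.274, -0.037], TCP at [0.3, -0.605, 0.405] pointing down, gripper open.
Joint ranges: [-2.63, 2.63], [-0.94, 2.18], [0.31, 2.57], [-1.31, 4.45], [0, 2.66], [-2.55, 2.55]. Speed limits (rad/s): [2.57, 2.57, 3.14, 3.14, 3.14, 3.14].

### API

Orientations are given as a rotation vector (axis times angle).
In Python, from workcell import bot gives the robot as it stands.
- The arm moves only by the tool drive_tool, never from a script. Its arguments are lists of equal length, an entry for each row: "claw": the finger opening in mm, from 0 to 85.4; "slide": the shift along the world's x, y, z each as a share of 0.5 m, from -1 to 1, a list of three; "yaw": the turn about the world's z as a share of 180 degrees, from -1 to 1. A call has 1 to 8 rows; each row is the pose to reach, as a shift and turn from the pose commanded when the call began, turning the shorter way round; what a row does not reach only later rows make up. A row lasts 1/12 s, in which the tool goes at most 41.7 mm and 7.16 degrees, less where a joint would pass 70% of its speed; a pose out of reach is approached as far as the arm can. A call with a number of a shift or a turn outside -1 to 1 is refused whole. A call with a gripper value outside its range is refused whole. The fingers move at their own pace and stop on an object; "newtons" is the grip in N (left out, the last holds). Time passes only in rows, so rows that repeat a pose let the fingers close. It gives the time, the measured TCP pose, the force, the opening and the grip force at its end, in the units of the state.
- bot.read_state(): the state, without advancing time (a new reading comes with each control period).
- bot.read_camera(name): name is "scene" or "top"; returns a dict with "color" (384x512x3 uint8, red, green, blue), "depth" (384x512 float32, m along the optical axis (not along the pixel's ray), 0 where there is no reading), "mtx" (3x3 intrinsics, pixels), "eye" and "rotation" of the camera in the world. Camera axes: x right, y up, looking along -z (the intrinsics and any distortion apply to the point x, -y, -z); pixel columns grow to the right and rows downward; lengths in m; the calibration is good to about 2 mm. A picture is of the moment at which its call begins.
- bot.finish_job(): hands the job in; it is judged then, once.
The state is a dict: "time": time; "q": joint angles; "joint_vel": joint speeds; "joint_torque": joint torques, N m; "tool_pos": TCP position; "tcp_rot": TCP orientation; "wrist_force": force on the tool from outside, world axes, zero at the start; "torque": the same for the moment, N m; "width": opening from 0.0 (shut) to 1.0 (fully open); "grip_force": force on a finger pad.
Only numpy, scipy, OpenCV 4.12 (cv2) and the standard library are available. Lean on these libraries where they do the work, as an engineer would, in place of code of your own. Each camera call takes 0.05 s, during which the arm holds its last target. There are 200 camera calls.

### The job

Load the larger solder reel onto the sloped feeder: set it down flat on the deck (no dropping), over the hole and uphill of the two stop posts, and let go of it. Then take the longer axle pin from the wooden block and push it through the reel's bore into the hole in the deck until its flange is fully home on the reel, and let go. Leave the small reel, the short pin, the bottle and the meter where they are.

Things in the scene. Friction and masses are not known exactly. Their poses are not given: they have to be found in the camera images.
- reel: The larger of two solder reels, green plastic flanges and silver winding, standing on one flange: 56 mm across the flanges (52 at the winding), 42 mm tall, with a 16 mm bore right through along z. About 0.3 kg. Origin: centre of the underside; z along the bore.
- reel_center (a point): Centre of the larger reel, half way along its bore (21 mm above its underside).
- deck: Fixed aluminium deck of the reel feeder, 120 x 120 x 18 mm, sloping at 30 degrees. Origin: centre of its upper face, in the mouth of the hole, 85 mm above the bench. z: the face's normal, leaning 30 degrees from vertical to the downhill side; x: downhill; y: level, across the slope. The hole goes through along z, 12.5 mm wide, its edge bevelled 2 mm.
- stops (a point): Midpoint between the two steel stop posts on the deck, at deck x +26 mm on its face. Posts: at deck y +22 and -22 mm, 8 mm thick, 12 mm tall along deck z, tapering from 5 mm up. A reel centred on the hole clears them by about 2 mm.
- feeder: The feeder's fixed base, a dark steel plate 150 x 130 x 8 mm under the deck, with supports. Origin: centre of its underside, 85 mm straight below the hole's mouth.
- pin: The longer of two axle pins, upright in a socket of the block. From the foot: steel shank 10 mm thick, 58 mm long (first 5 mm tapered from 7 mm), flange 26 mm wide and 4 mm thick, round black grip 16 mm thick and 34 mm tall; 0.07 kg. Origin: centre of the foot; z along the pin to the grip. Fully home, with the flange on the reel, its foot is 16 mm below the deck's face.
- pin_block: Fixed wooden block 55 x 135 x 40 mm with two upright sockets 12 mm wide and 30 mm deep, at y +40 and -40 mm; origin: centre of its underside. The pins stand on the socket floors, 10 mm above the bench, so the long pin's top is at 106 mm and the short one's at 86 mm.
- small_reel: Smaller solder reel of the same make, 42 mm wide and 30 mm tall, standing on the bench; to be left alone. Origin: centre of the underside.
- short_pin: Shorter axle pin, like the long one but with a shank of 38 mm; in the block's other socket; to be left alone. Origin: centre of the foot.
- flux_bottle: Small white bottle 30 mm wide, 75 mm tall, standing on the bench; to be left alone. Origin: centre of the underside.
- meter: Black hand-held meter lying on the bench, 155 x 76 x 36 mm (length along its x); to be left alone. Origin: centre of the underside.
Mind the look-alikes: they are no part of the job. Leave any black or red look-alike of the reel alone. Leave any turquoise look-alike of the pin alone.

How it is judged:
By the outcome, as a careful person would: the job done as asked, in the order asked, and still so for the second after the job is handed in, with the robot touching nothing.
It also fails if it takes over 54 s, if anything falls off the work surface, if the arm or the gripper's body presses on something with over 40 N, if the wrist force passes 120 N, or if a joint passes its speed limit or range.

## Working session

There is one attempt and no reset: what is moved stays moved. The work goes in short steps, Python scripts to look and compute and a tool call to move; the robot and the scene stay as the last step left them, time stands still between calls to the robot, and variables do not carry over. Pictures are saved under pics/ and viewed, at most 10 in all, crops included, and the job is handed in when it is done.

Besides the shell and the picture viewer there is one more tool, called by a JSON object that holds its "name" and its "arguments", one argument or row to a line. drive_tool: Moves the arm, as the interface text tells. Shift numbers are shares of 0.5 m and turn numbers shares of 180 degrees, none past 1 either way. Its arguments: {"type":"object","properties":{"claw":{"type":"array","items":{"type":"number"}},"slide":{"type":"array","items":{"type":"array","items":{"type":"number"}}},"yaw":{"type":"array","items":{"type":"number"}},"newtons":{"type":"number"}},"required":["claw","slide","yaw"]}

```bash
mkdir -p pics; ls
cat > h.py <<'E'
import numpy as np, cv2
from workcell import bot
def grab(n,name):
    c=bot.read_camera(n); np.savez(name,**c); return c
def pts(c):
    d=c['depth'].astype(float); K=c['mtx']; v,u=np.mgrid[:d.shape[0],:d.shape[1]]
    p=np.stack([(u-K[0,2])/K[0,0]*d,-(v-K[1,2])/K[1,1]*d,-d],-1)
    return p@np.array(c['rotation']).T+c['eye']
E
python3 - <<'E'
from h import *
for n in('scene','top'):
    c=grab(n,n+'0.npz'); print(n,c['mtx'],c['eye'],c['rotation'],[k for k in c])
    cv2.imwrite(f'pics/{n}0.png',cv2.resize(c['color'][:,:,::-1],(800,600),interpolation=cv2.INTER_CUBIC))
print(bot.read_state())
E
```

```text
pics
scene [[431.75915123   0.         252.65263133]
 [  0.         431.75915123 185.9405286 ]
 [  0.           0.           1.        ]] [ 1.29106496 -0.57855631  0.65325703] [0.93840769 0.45387686 0.80621283] ['color', 'depth', 'mtx', 'eye', 'rotation']
top [[395.78518544   0.         263.86417877]
 [  0.         395.78518544 191.28428541]
 [  0.           0.           1.        ]] [ 0.43378921 -0.00507969  1.03699143] [ 0.10040715 -0.09574254 -1.56938399] ['color', 'depth', 'mtx', 'eye', 'rotation']
{'time': 0.1, 'q': array([-1.14687124e+00,  2.64709914e-01,  1.60527337e+00, -2.71998926e-05,
        1.27372955e+00, -3.68945398e-02]), 'joint_vel': array([-0.00072199, -0.00197046, -0.00172585,  0.00025671, -0.00052704,
       -0.00160227]), 'joint_torque': array([-6.87166921e-04, -5.16705573e+01, -3.68589735e+01, -1.70836092e-04,
        6.29018046e-03, -1.07447534e-05]), 'tool_pos': array([ 0.30002601, -0.60429792,  0.40344512]), 'tcp_rot': array([-3.05654574e+00, -7.17004184e-01,  6.80090874e-04]), 'wrist_force': array([-0.16433394, -0.45019486,  0.20541747]), 'torque': array([-0.08122542, -0.01607771, -0.01499298]), 'grip_force': 0.0, 'width': 1.0032392436557689}
```

View pics/scene0.png

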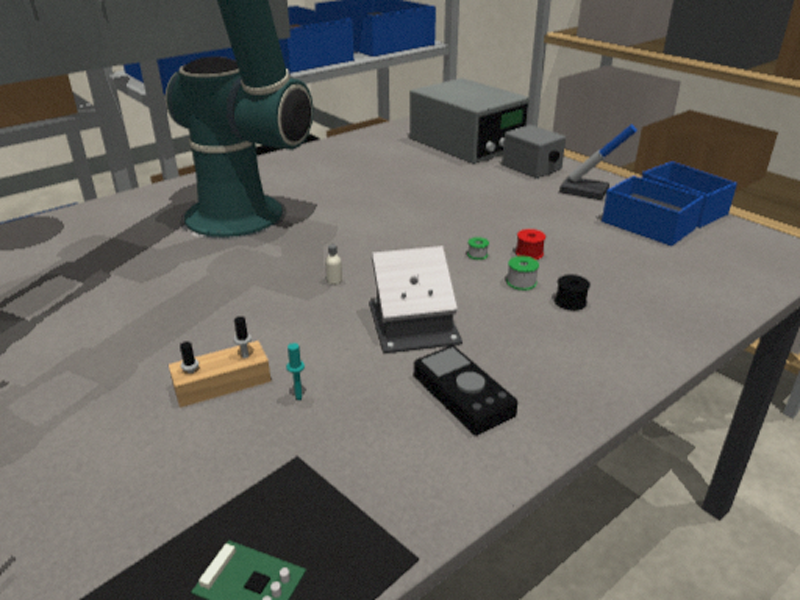

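View pics/top0.png

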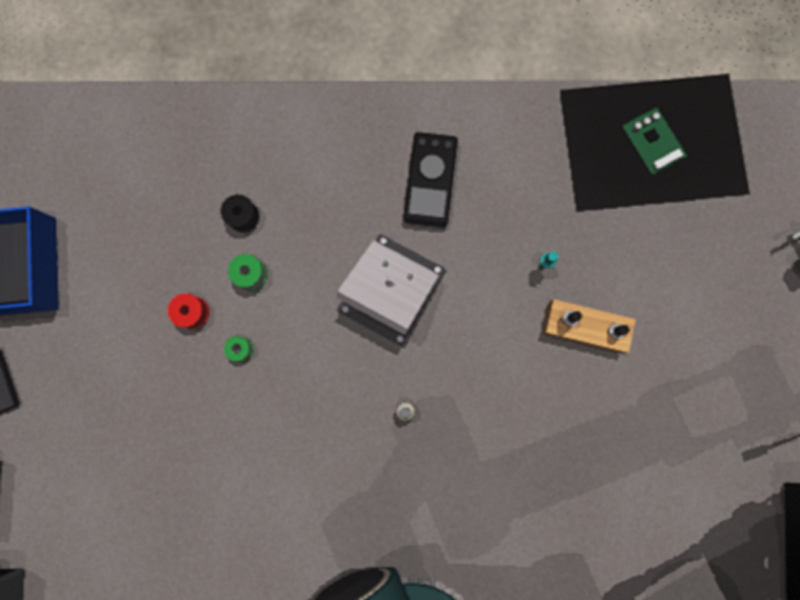

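```bash
cat >> h.py <<'E'
from scipy.spatial.transform import Rotation as Ro
def load(n): return dict(np.load(n))
def P(c):
    c=dict(c); c['rotation']=Ro.from_rotvec(c['rotation']).as_matrix() if np.ndim(c['rotation'])==1 else c['rotation']; return pts(c)
def ray(c,u,v,z):
    K=c['mtx'];R=Ro.from_rotvec(c['rotation']).as_matrix()
    d=R@np.array([(u-K[0,2])/K[0,0],-(v-K[1,2])/K[1,1],-1]); return c['eye']+d*(z-c['eye'][2])/d[2]
def blobs(m,lo=15):
    n,l,s,ce=cv2.connectedComponentsWithStats(m.astype(np.uint8)); return [(s[i,4],ce[i].round(1),l==i) for i in range(1,n) if s[i,4]>=lo]
E
python3 - <<'E'
from h import *
np.set_printoptions(precision=4,suppress=True)
t=load('top0.npz');X=P(t);s=load('scene0.npz');Y=P(s)
for nm,c,W in(('top',t,X),('scene',s,Y)):
    h=cv2.cvtColor(c['color'],cv2.COLOR_RGB2HSV)
    m=(h[...,0]>50)&(h[...,0]<75)&(h[...,1]>120)&(h[...,2]>60)
    for a,ce,b in blobs(m):
        print(nm,'green',a,ce,'depthmed',np.median(W[b],0)); 
        if nm=='top':
            ct=cv2.findContours(b.astype(np.uint8),0,2)[0][0];(u,v),r=cv2.minEnclosingCircle(ct)
            print('  circ',u,v,r,ray(c,u,v,.042),ray(c,u,v,.03))
# deck plane: bright low-sat points in region with z .03-.13
R=X[...,2]; 
for nm,c,W in(('top',t,X),('scene',s,Y)):
    hh=cv2.cvtColor(c['color'],cv2.COLOR_RGB2HSV)
    x0,y0=ray(t,389*.64,283*.64,.085)[:2]
    m=(abs(W[...,0]-x0)<.1)&(abs(W[...,1]-y0)<.1)&(W[...,2]>.045)&(W[...,2]<.13)&(hh[...,2]>110)&(hh[...,1]<60)
    A=W[m]; 
    for _ in range(4):
        cen=A.mean(0); n=np.linalg.svd(A-cen,full_matrices=0)[2][2]; n*=np.sign(n[2]); e=(A-cen)@n; A=A[abs(e)<.004]
    print(nm,'deck',len(A),'cen',cen,'n',n,'tilt',np.degrees(np.arccos(n[2])),'az',np.degrees(np.arctan2(n[1],n[0])),abs(e).mean())
    B=(A-cen); x=np.array([n[0],n[1],0]);x/=np.linalg.norm(x);y=np.cross([0,0,1],x);xd=np.cross(y,n)
    r=cv2.minAreaRect(np.c_[B@xd,B@y].astype(np.float32)); print(r, 'centre',cen+xd*r[0][0]+y*r[0][1])
# dark spots on deck, pins
g=cv2.cvtColor(t['color'],cv2.COLOR_RGB2GRAY)
print('pins top depth')
m=(X[...,2]>.06)&(X[...,0]>.25)&(X[...,1]<-.12)&(X[...,1]>-.4)&(X[...,2]<.13)
for a,ce,b in blobs(m,4): print(a,ce,X[b].max(0),np.median(X[b],0))
m=(Y[...,2]>.045)&(Y[...,2]<.13)&(Y[...,0]>.2)&(Y[...,1]<-.1)&(Y[...,1]>-.45)
for a,ce,b in blobs(m,4): print('sc',a,ce,Y[b].max(0),np.median(Y[b],0))
sub=t['color'][145:225,205:295]; 
cv2.imwrite('pics/deck0.png',cv2.resize(np.hstack([sub[:,:,::-1],t['color'][180:260-0,335:425][:80,:,::-1]]),None,fx=4.4,fy=4.4,interpolation=cv2.INTER_CUBIC))
st=bot.read_state();print(Ro.from_rotvec(st['tcp_rot']).as_matrix())
E
```

```text
top green 526 [417.   89.7] depthmed [ 0.8392 -0.4164  0.0057]
  circ 417.04400634765625 89.9021987915039 20.120620727539062 [ 0.8255 -0.4029  0.042 ] [ 0.8302 -0.4076  0.03  ]
top green 319 [156.4 172.8] depthmed [0.606  0.2723 0.0415]
  circ 156.58421325683594 172.94737243652344 10.63652515411377 [0.6061 0.2714 0.042 ] [0.6082 0.2748 0.03  ]
top green 167 [151.3 222.7] depthmed [0.4793 0.2833 0.0295]
  circ 151.36363220214844 222.63636779785156 8.095610618591309 [0.4796 0.2804 0.042 ] [0.4802 0.2838 0.03  ]
scene green 56 [305.9 155.1] depthmed [0.4819 0.2824 0.0304]
scene green 140 [334.8 168.7] depthmed [0.6097 0.27   0.0428]
top deck 1933 cen [0.5767 0.0355 0.0864] n [ 0.4412 -0.2377  0.8654] tilt 30.075698600553828 az -28.313667861500647 0.0011131556222153552
((0.0029337219893932343, 0.0005923472344875336), (0.12307441234588623, 0.12046612054109573), 0.009257590398192406) centre [0.5792 0.0349 0.085 ]
scene deck 1890 cen [0.5793 0.0329 0.0846] n [ 0.4397 -0.2408  0.8653] tilt 30.084945574878805 az -28.708846664176296 0.0013314590579721133
((-0.0020115338265895844, 0.0005943998694419861), (0.12261256575584412, 0.12104452401399612), 0.3500422537326813) centre [0.578  0.0343 0.0856]
pins top depth
90 [350.8 165.8] [ 0.6297 -0.2074  0.101 ] [ 0.6158 -0.215   0.0778]
97 [365.4 203.1] [ 0.5358 -0.2375  0.1101] [ 0.5234 -0.2458  0.0829]
56 [397.4 211. ] [ 0.5137 -0.3192  0.0891] [ 0.5052 -0.3249  0.0845]
sc 176 [154.3 213.3] [ 0.5382 -0.2382  0.1077] [ 0.5291 -0.2524  0.0809]
sc 158 [119.8 227.8] [ 0.5181 -0.3154  0.0879] [ 0.5106 -0.3301  0.0662]
sc 171 [188.2 229.9] [ 0.6309 -0.2076  0.0978] [ 0.6227 -0.2218  0.0739]
[[ 0.8957  0.4447 -0.0009]
 [ 0.4447 -0.8957  0.0019]
 [ 0.0001 -0.0021 -1.    ]]
```

View pics/deck0.png

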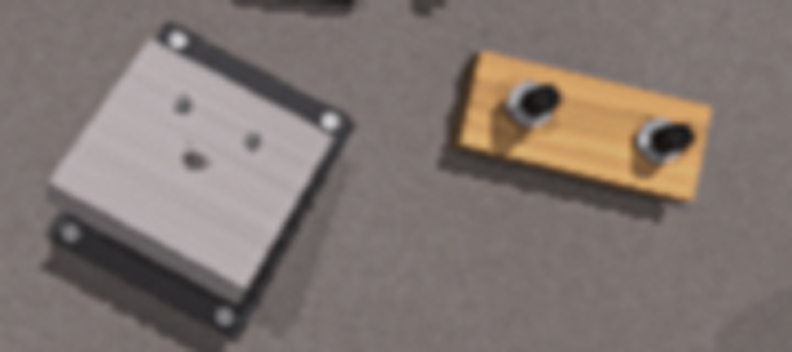

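{"name": "drive_tool", "arguments": {
  "claw": [85,85,85,85,85,85,85,85],
  "slide": [
    [0.2,0.58,-0.04],
    [0.2,0.58,-0.04],
    [0.2,0.58,-0.04],
    [0.2,0.58,-0.04],
    [0.2,0.58,-0.04],
    [0.2,0.58,-0.04],
    [0.2,0.58,-0.04],
    [0.2,0.58,-0.04]
  ],
  "yaw": [0.23,0.23,0.23,0.23,0.23,0.23,0.23,0.23],
  "newtons": 20
}}

```text
time: 0.77
tool_pos: [0.4005, -0.3102, 0.3835]
tcp_rot: [-2.603, -1.754, -0.002]
wrist_force: [-0.4, 0.4, 0.0]
width: 0.997
grip_force: 0.0
```

{"name": "drive_tool", "arguments": {
  "claw": [85,85,85,85,85,85,85,85],
  "slide": [
    [0.2,0.58,-0.04],
    [0.2,0.58,-0.04],
    [0.2,0.58,-0.04],
    [0.2,0.58,-0.04],
    [0.2,0.58,-0.04],
    [0.2,0.58,-0.04],
    [0.2,0.58,-0.04],
    [0.2,0.58,-0.04]
  ],
  "yaw": [0.23,0.23,0.23,0.23,0.23,0.23,0.23,0.23]
}}

```text
time: 1.43
tool_pos: [0.5006, -0.0205, 0.3641]
tcp_rot: [-1.815, -2.563, -0.002]
wrist_force: [0.1, -0.0, -0.1]
width: 0.998
grip_force: 0.0
```

{"name": "drive_tool", "arguments": {
  "claw": [85,85,85,85,85,85,85,85],
  "slide": [
    [0.214,0.592,-0.04],
    [0.214,0.592,-0.04],
    [0.214,0.592,-0.04],
    [0.214,0.592,-0.04],
    [0.214,0.592,-0.04],
    [0.214,0.592,-0.04],
    [0.214,0.592,-0.04],
    [0.214,0.592,-0.04]
  ],
  "yaw": [0.235,0.235,0.235,0.235,0.235,0.235,0.235,0.235]
}}

```text
time: 2.1
tool_pos: [0.6075, 0.2753, 0.3437]
tcp_rot: [-0.769, -3.045, -0.002]
wrist_force: [0.2, -0.5, 0.4]
width: 0.993
grip_force: 0.0
```

Run:
```python
from h import *
np.set_printoptions(precision=4,suppress=True)
s=bot.read_state();print(s['time'],s['tool_pos'],s['q'],s['wrist_force'],bot.tip_reach);R=Ro.from_rotvec(s['tcp_rot']).as_matrix();print('yaz',np.degrees(np.arctan2(R[1,1],R[0,1])))
t=load('top0.npz');X=P(t);sc=load('scene0.npz');Y=P(sc)
for W in(X,Y):
  m=(abs(W[...,0]-.528)<.03)&(abs(W[...,1]+.247)<.03)&(W[...,2]>.097)&(W[...,2]<.118);print('pin',m.sum(),W[m].mean(0),W[m].min(0),W[m].max(0))
# hole/posts: dark blobs on deck in top view
g=cv2.cvtColor(t['color'],cv2.COLOR_RGB2GRAY).astype(int);bg=cv2.medianBlur(g.astype(np.uint8),15).astype(int)
m=np.zeros_like(g,bool);m[160:195,235:275]=True
w=(bg-g).clip(0)*m
for a,ce,b in blobs(w>25,3):
    v,u=np.nonzero(b);k=w[b];u=(u*k).sum()/k.sum();v=(v*k).sum()/k.sum();print('dark',a,u,v,'z.085',ray(t,u,v,.085),'z.08',ray(t,u,v,.08))
g=cv2.cvtColor(sc['color'],cv2.COLOR_RGB2GRAY);u,v=264,179
w=(200-g[170:200,245:290].astype(int))
print(w[::1,5:35:2].shape)
bg=cv2.medianBlur(g,15).astype(int);w=(bg-g).clip(0)*0+((bg-g).clip(0))
mm=np.zeros_like(w);mm[170:195,250:285]=1
for a,ce,b in blobs((w*mm)>25,3):
    v,u=np.nonzero(b);k=w[b];u=(u*k).sum()/k.sum();v=(v*k).sum()/k.sum();print('sdark',a,u,v,ray(sc,u,v,.085))
```

```text
2.1 [0.6075 0.2753 0.3437] [ 0.3879  0.2905  1.6853  0.0013  1.1657 -0.6885] [ 0.1827 -0.4671  0.4262] 0.1734
yaz 61.64104809962264
pin 39 [ 0.525  -0.2487  0.1054] [ 0.5177 -0.2558  0.0997] [ 0.5323 -0.2422  0.1101]
pin 47 [ 0.5275 -0.2517  0.1035] [ 0.5177 -0.2588  0.097 ] [ 0.5341 -0.2428  0.1077]
dark 100 265.5772162927467 164.3731213243302 z.085 [ 0.6196 -0.0065  0.085 ] z.08 [ 0.6206 -0.0065  0.08  ]
dark 14 246.2941176470588 168.58686730506156 z.085 [0.6092 0.0406 0.085 ] z.08 [0.6101 0.0408 0.08  ]
dark 14 261.93607305936075 176.78843226788433 z.085 [0.5889 0.0024 0.085 ] z.08 [0.5897 0.0024 0.08  ]
dark 25 248.7174694464414 181.07045291157442 z.085 [0.5784 0.0345 0.085 ] z.08 [0.5791 0.0347 0.08  ]
dark 15 273.04384724186707 191.77086280056577 z.085 [ 0.5521 -0.0245  0.085 ] z.08 [ 0.5527 -0.0246  0.08  ]
(30, 15)
sdark 32 264.59590704127646 179.16163718348943 [0.5788 0.0341 0.085 ]
sdark 15 275.046875 187.0296875 [0.6238 0.0296 0.085 ]
sdark 16 257.8346333853354 188.92979719188767 [ 0.6034 -0.0086  0.085 ]
```

{"name": "drive_tool", "arguments": {
  "claw": [85,85,85,85,85],
  "slide": [
    [0,0,-0.08],
    [0,0,-0.16],
    [0,0,-0.24],
    [0,0,-0.31],
    [0,0,-0.31]
  ],
  "yaw": [0,0,0,0,0]
}}

```text
time: 2.52
tool_pos: [0.6023, 0.2696, 0.1799]
tcp_rot: [-0.769, -3.032, 0.016]
wrist_force: [-2.7, -0.5, -1.4]
width: 0.993
grip_force: 0.0
```

Run:
```python
from h import *
np.set_printoptions(precision=4,suppress=True)
s=bot.read_state();print(s['time'],s['tool_pos'],s['wrist_force'])
c=grab('scene','s1.npz');im=c['color'][110:230,270:430,::-1]
cv2.imwrite('pics/s1.png',cv2.resize(im,(800,600),interpolation=cv2.INTER_CUBIC))
```

```text
2.5167 [0.6023 0.2696 0.1799] [-2.7134 -0.4762 -1.3833]
```

View pics/s1.png

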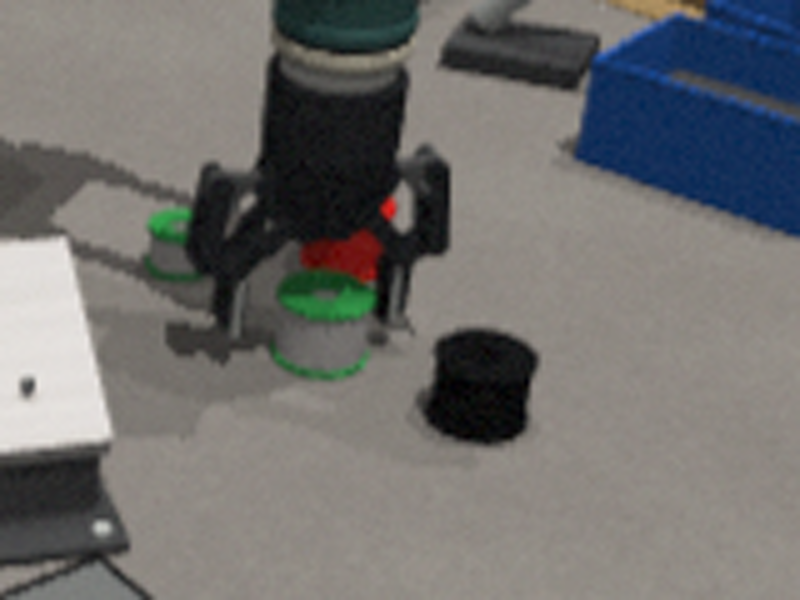

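{"name": "drive_tool", "arguments": {
  "claw": [60,50,45,45,45,45],
  "slide": [
    [0,0,0],
    [0,0,0],
    [0,0,0],
    [0,0,0],
    [0,0,0],
    [0,0,0]
  ],
  "yaw": [0,0,0,0,0,0],
  "newtons": 25
}}

```text
time: 3.07
tool_pos: [0.6089, 0.2719, 0.1939]
tcp_rot: [0.772, 3.04, 0.006]
wrist_force: [-1.1, 0.1, 6.8]
width: 0.638
grip_force: 25.8
```

{"name": "drive_tool", "arguments": {
  "claw": [45,45,45,45,45,45,45,45],
  "slide": [
    [0,0,0.02],
    [0,0,0.05],
    [0,0,0.1],
    [0,0,0.15],
    [0,0,0.2],
    [0,0,0.24],
    [0,0,0.26],
    [0,0,0.26]
  ],
  "yaw": [0,0,0,0,0,0,0,0]
}}

```text
time: 3.73
tool_pos: [0.6082, 0.2719, 0.3246]
tcp_rot: [0.772, 3.039, 0.007]
wrist_force: [0.7, -0.0, -2.3]
width: 0.637
grip_force: 27.2
```

{"name": "drive_tool", "arguments": {
  "claw": [45,45,45,45,45,45,45,45],
  "slide": [
    [-0.004,-0.03,0],
    [-0.01,-0.08,0],
    [-0.018,-0.15,0],
    [-0.025,-0.22,0],
    [-0.032,-0.29,0],
    [-0.04,-0.36,0],
    [-0.046,-0.42,0],
    [-0.05,-0.46,0]
  ],
  "yaw": [0,0,0,0,0,0,0,0]
}}

```text
time: 4.4
tool_pos: [0.5802, 0.0381, 0.3172]
tcp_rot: [-0.774, -3.04, 0.004]
wrist_force: [0.1, 0.0, -2.9]
width: 0.63
grip_force: 27.3
```

{"name": "drive_tool", "arguments": {
  "claw": [45,45,45,45],
  "slide": [
    [-0.002,-0.016,0],
    [-0.002,-0.016,0],
    [-0.002,-0.016,0],
    [-0.002,-0.016,0]
  ],
  "yaw": [0,0,0,0]
}}

```text
time: 4.73
tool_pos: [0.5809, 0.0342, 0.319]
tcp_rot: [-0.772, -3.044, -0.0]
wrist_force: [-0.3, 0.1, -3.3]
width: 0.635
grip_force: 27.3
```

Run:
```python
from h import *
np.set_printoptions(precision=4,suppress=True)
s=bot.read_state();print(s['time'],s['tool_pos'],s['wrist_force'],s['width'])
c=grab('scene','s2.npz');im=c['color'][90:230,190:350,::-1]
cv2.imwrite('pics/s2.png',cv2.resize(im,(686,600),interpolation=cv2.INTER_CUBIC))
W=P(c);h=cv2.cvtColor(c['color'],cv2.COLOR_RGB2HSV)
m=(h[...,0]>50)&(h[...,0]<75)&(h[...,1]>120)&(h[...,2]>50)&(W[...,2]>.07)&(W[...,0]<.75)
for a,ce,b in blobs(m,8): print(a,ce,W[b].mean(0),W[b].min(0),W[b].max(0))
```

```text
4.7333 [0.5809 0.0342 0.319 ] [-0.3225  0.1427 -3.3128] 0.6348011803433369
87 [327.1  75.4] [0.1328 0.7495 0.097 ] [0.125  0.7104 0.0788] [0.1405 0.7895 0.1141]
168 [265.5 151. ] [0.5825 0.0331 0.1671] [0.5531 0.008  0.16  ] [0.6044 0.0585 0.1695]
24 [265.4 168.2] [0.5918 0.0252 0.126 ] [0.5621 0.0065 0.0988] [0.605  0.051  0.1314]
```

View pics/s2.png

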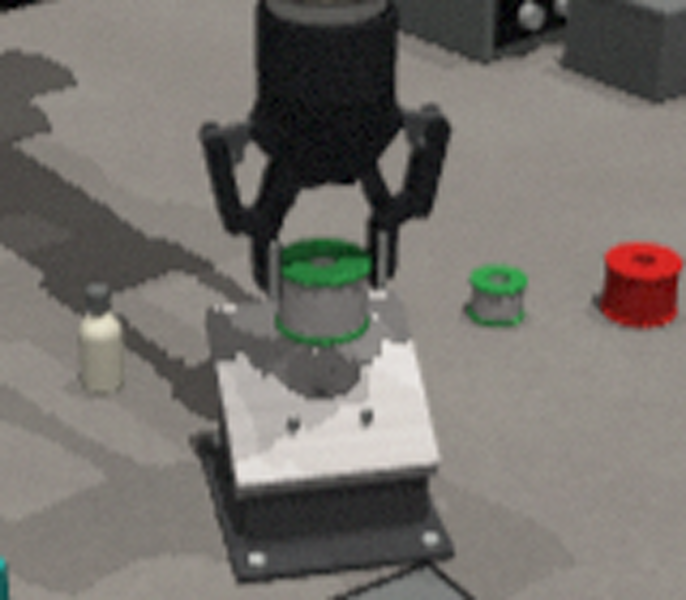

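{"name": "drive_tool", "arguments": {
  "claw": [45,45,45,45,45,45],
  "slide": [
    [0,0,-0.015],
    [0,0,-0.03],
    [0,0,-0.044],
    [0,0,-0.052],
    [0,0,-0.054],
    [0,0,-0.054]
  ],
  "yaw": [0,0,0,0,0,0],
  "newtons": 20
}}

```text
time: 5.28
tool_pos: [0.5823, 0.0334, 0.2937]
tcp_rot: [0.772, 3.042, 0.001]
wrist_force: [3.2, -1.6, 3.8]
width: 0.634
grip_force: 27.5
```

{"name": "drive_tool", "arguments": {
  "claw": [45,45,45,45],
  "slide": [
    [0.004,-0.002,-0.004],
    [0.0086,-0.0047,-0.008],
    [0.0086,-0.0047,-0.008],
    [0.0086,-0.0047,-0.008]
  ],
  "yaw": [0,0,0,0]
}}

```text
time: 5.62
tool_pos: [0.5864, 0.0311, 0.2895]
tcp_rot: [0.773, 3.042, 0.002]
wrist_force: [6.0, 0.0, 5.3]
width: 0.632
grip_force: 27.6
```

{"name": "drive_tool", "arguments": {
  "claw": [45,45,45,45],
  "slide": [
    [0.004,-0.002,-0.005],
    [0.0074,-0.004,-0.0092],
    [0.0074,-0.004,-0.0092],
    [0.0074,-0.004,-0.0092]
  ],
  "yaw": [0,0,0,0]
}}

```text
time: 5.95
tool_pos: [0.59, 0.0293, 0.2845]
tcp_rot: [0.774, 3.042, 0.003]
wrist_force: [6.7, 0.6, 3.4]
width: 0.637
grip_force: 27.6
```

Run:
```python
from h import *
np.set_printoptions(precision=4,suppress=True)
s=bot.read_state();print(s['time'],s['tool_pos'],s['wrist_force'],s['width'])
c=grab('scene','s3.npz');im=c['color'][120:210,210:320,::-1]
cv2.imwrite('pics/s3.png',cv2.resize(im,(733,600),interpolation=cv2.INTER_CUBIC))
W=P(c);h=cv2.cvtColor(c['color'],cv2.COLOR_RGB2HSV)
m=(h[...,0]>50)&(h[...,0]<75)&(h[...,1]>120)&(h[...,2]>50)&(W[...,2]>.07)&(W[...,0]<.75)&(W[...,0]>.4)
for a,ce,b in blobs(m,8):
    A=W[b]
    for _ in range(3):
        cen=A.mean(0); n=np.linalg.svd(A-cen,full_matrices=0)[2][2]; n*=np.sign(n[2]);A=A[abs((A-cen)@n)<.004]
    print(a,ce,cen,n,np.degrees(np.arccos(n[2])))
```

```text
5.95 [0.59   0.0293 0.2845] [6.734  0.6393 3.3969] 0.6367107731324233
246 [266.4 165.5] [0.5905 0.0292 0.1321] [ 0.3121 -0.1429  0.9392] 20.078504515964138
```

View pics/s3.png

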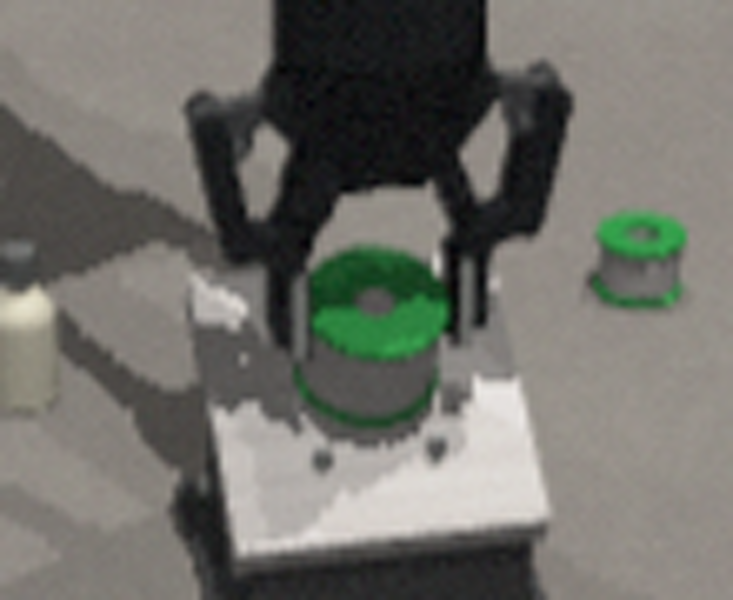

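{"name": "drive_tool", "arguments": {
  "claw": [45,45,45,45,45,45],
  "slide": [
    [0.0033,-0.0018,-0.005],
    [0.0065,-0.0035,-0.0102],
    [0.0092,-0.005,-0.0155],
    [0.0118,-0.0064,-0.0205],
    [0.0118,-0.0064,-0.0215],
    [0.0118,-0.0064,-0.0215]
  ],
  "yaw": [0,0,0,0,0,0]
}}

```text
time: 6.5
tool_pos: [0.596, 0.0258, 0.2753]
tcp_rot: [0.773, 3.042, 0.001]
wrist_force: [1.9, -0.6, 11.7]
width: 0.635
grip_force: 27.4
```

```bash
cat > r.py <<'E'
from h import *
np.set_printoptions(precision=4,suppress=True)
import sys
s=bot.read_state();print(s['time'],s['tool_pos'],s['wrist_force'],s['width'])
hole=np.array([.5786,.0343,.085]);nn=np.array([.4395,-.2385,.866])
c=grab('scene',sys.argv[1]+'.npz')
W=P(c);h=cv2.cvtColor(c['color'],cv2.COLOR_RGB2HSV)
m=(h[...,0]>50)&(h[...,0]<75)&(h[...,1]>120)&(h[...,2]>50)&(W[...,2]>.07)&(W[...,0]<.75)&(W[...,0]>.4)
for a,ce,b in blobs(m,30):
    A=W[b]
    for _ in range(4):
        cen=A.mean(0); n=np.linalg.svd(A-cen,full_matrices=0)[2][2]; n*=np.sign(n[2]);A=A[abs((A-cen)@n)<.003]
    x=np.array([.866*.879,-.866*.477,-.5]);y=np.array([.477,.879,0])
    ct=cv2.minEnclosingCircle(np.c_[(A-hole)@x,(A-hole)@y].astype(np.float32))
    print(a,ce,cen,n,np.degrees(np.arccos(n@nn)),'above deck',(A-hole).mean(0)@nn,'circ',ct)
E
python3 r.py s4
```

```text
6.5 [0.596  0.0258 0.2753] [ 1.9088 -0.6418 11.6503] 0.6354290031528623
278 [266.6 169.8] [0.5952 0.0257 0.1238] [ 0.4678 -0.2153  0.8572] 2.1572477270125185 above deck 0.04288548774871242 circ ((-0.003377854125574231, -0.00040602002991363406), 0.0271467138081789)
```

{"name": "drive_tool", "arguments": {
  "claw": [45,45,45,45],
  "slide": [
    [0.0015,-0.0008,-0.002],
    [0.003,-0.0017,-0.003],
    [0.003,-0.0017,-0.003],
    [0.003,-0.0017,-0.003]
  ],
  "yaw": [0,0,0,0]
}}

```text
time: 6.88
tool_pos: [0.5974, 0.0252, 0.275]
tcp_rot: [0.773, 3.042, 0.002]
wrist_force: [-0.6, 0.4, 18.1]
width: 0.628
grip_force: 27.6
```

{"name": "drive_tool", "arguments": {
  "claw": [60,64,68,74,80,80],
  "slide": [
    [0.003,-0.0017,0.001],
    [0.003,-0.0017,0.001],
    [0.003,-0.0017,0.001],
    [0.003,-0.0017,0.001],
    [0.003,-0.0017,0.001],
    [0.003,-0.0017,0.001]
  ],
  "yaw": [0,0,0,0,0,0]
}}

```text
time: 7.38
tool_pos: [0.5975, 0.0242, 0.2714]
tcp_rot: [-0.773, -3.043, 0.001]
wrist_force: [0.1, -0.3, 0.1]
width: 0.936
grip_force: 0.0
```

```bash
python3 r.py s5
```

```text
7.3833 [0.5975 0.0242 0.2714] [ 0.0696 -0.2706  0.0678] 0.9360433613161624
287 [266.6 172. ] [0.5989 0.0228 0.1203] [ 0.4434 -0.252   0.8601] 0.8784156800978039 above deck 0.04221064414980929 circ ((0.0017128746258094907, -0.000611241499427706), 0.026937222108244896)
```

{"name": "drive_tool", "arguments": {
  "claw": [80,80,80,70],
  "slide": [
    [0,0,0.04],
    [0,0,0.1],
    [0,0,0.16],
    [0,0,0.178]
  ],
  "yaw": [0,0,0,0]
}}

```text
time: 7.77
tool_pos: [0.5995, 0.0242, 0.3665]
tcp_rot: [0.771, 3.038, 0.003]
wrist_force: [0.7, 0.6, 1.2]
width: 0.825
grip_force: 0.0
```

{"name": "drive_tool", "arguments": {
  "claw": [60,50,45,45,45,45,45,45],
  "slide": [
    [-0.014,-0.05,0],
    [-0.034,-0.13,0],
    [-0.054,-0.21,0],
    [-0.076,-0.29,0],
    [-0.098,-0.37,0],
    [-0.12,-0.45,0],
    [-0.136,-0.52,0],
    [-0.144,-0.546,0]
  ],
  "yaw": [0,0,0,0,0,0,0,0]
}}

```text
time: 8.43
tool_pos: [0.5246, -0.2527, 0.3608]
tcp_rot: [-0.778, -3.043, 0.003]
wrist_force: [-0.3, 0.2, -0.1]
width: 0.527
grip_force: 0.0
```

{"name": "drive_tool", "arguments": {
  "claw": [45,45,45],
  "slide": [
    [0,0,0],
    [0,0,0],
    [0,0,0]
  ],
  "yaw": [0,0,0]
}}

```text
time: 8.68
tool_pos: [0.5262, -0.2479, 0.3608]
tcp_rot: [-0.773, -3.044, -0.002]
wrist_force: [0.1, -0.2, 0.7]
width: 0.528
grip_force: 0.0
```

```bash
python3 r.py s6
python3 - <<'E'
from h import *
np.set_printoptions(precision=4,suppress=True)
c=grab('top','t6.npz');X=P(c);hole=np.array([.5786,.0343,.085]);nn=np.array([.4395,-.2385,.866])
h=cv2.cvtColor(c['color'],cv2.COLOR_RGB2HSV)
m=(h[...,0]>50)&(h[...,0]<75)&(h[...,1]>100)&(h[...,2]>40)&(X[...,2]>.08)&(X[...,2]<.17)&(X[...,0]>.4)&(X[...,0]<.75)
x=np.array([.866*.879,-.866*.477,-.5]);y=np.array([.477,.879,0])
for a,ce,b in blobs(m,30):
    # boundary & bore: cast to top plane
    cs,_=cv2.findContours(b.astype(np.uint8),cv2.RETR_CCOMP,cv2.CHAIN_APPROX_NONE)
    for k in cs:
        (u,v)=k[:,0].mean(0); o=c['eye'];d=ray(c,u,v,0)-o;p=o+d*(((hole+.042*nn-o)@nn)/(d@nn));q=p-hole-.042*nn;print(len(k),p,'deck xy',q@x,q@y)
# pin from first frames: grip top, fits
for f in('top0','scene0'):
    c=load(f+'.npz');X=P(c);m=(abs(X[...,0]-.526)<.022)&(abs(X[...,1]+.249)<.022)&(X[...,2]>.08)&(X[...,2]<.116)
    A=X[m];L=lambda p:np.hypot(*(A[:,:2]-p).T)
    from scipy.optimize import least_squares
    v,u=np.nonzero(m);k=A[:,2]>.1;print(f,len(A),k.sum(),u[k].mean(),v[k].mean(),ray(c,u[k].mean(),v[k].mean(),.106))
    r=least_squares(lambda p:L(p)[~k]-.008,[.526,-.249],loss='soft_l1',f_scale=.002);print(r.x)
E
```

```text
8.6833 [ 0.5262 -0.2479  0.3608] [ 0.0689 -0.1911  0.6546] 0.5280670559538893
287 [266.7 171.9] [0.5994 0.0227 0.1202] [ 0.4458 -0.2428  0.8616] 0.5100816607889754 above deck 0.042370512642608466 circ ((0.002416735514998436, -0.00019531404541339725), 0.026521367952227592)
57 [0.5967 0.0238 0.1214] deck xy -0.00010400250606841653 -0.0006304297899361341
18 [0.598  0.0243 0.1209] deck xy 0.0009728664714634702 0.00043820551591867274
4 [0.6066 0.0349 0.1194] deck xy 0.003858882103594893 0.013934294958276966
top0 53 37 368.27027027027026 201.94594594594594 [ 0.525  -0.2488  0.106 ]
[ 0.5254 -0.2501]
scene0 89 36 152.91666666666666 204.36111111111111 [ 0.5282 -0.2517  0.106 ]
[ 0.5237 -0.2501]
```

{"name": "drive_tool", "arguments": {
  "claw": [45,45,45,45,45,45,45,45],
  "slide": [
    [-0.002,-0.002,-0.04],
    [-0.002,-0.002,-0.09],
    [-0.002,-0.002,-0.14],
    [-0.002,-0.002,-0.18],
    [-0.002,-0.002,-0.205],
    [-0.002,-0.002,-0.218],
    [-0.002,-0.002,-0.218],
    [-0.002,-0.002,-0.218]
  ],
  "yaw": [0,0,0,0,0,0,0,0]
}}

```text
time: 9.45
tool_pos: [0.5256, -0.2495, 0.2529]
tcp_rot: [0.772, 3.045, -0.0]
wrist_force: [0.8, -0.1, 0.1]
width: 0.528
grip_force: 0.0
```

{"name": "drive_tool", "arguments": {
  "claw": [30,20,10,5,5,5],
  "slide": [
    [0,0,0],
    [0,0,0],
    [0,0,0],
    [0,0,0],
    [0,0,0],
    [0,0,0]
  ],
  "yaw": [0,0,0,0,0,0],
  "newtons": 22
}}

```text
time: 9.95
tool_pos: [0.5258, -0.2503, 0.2539]
tcp_rot: [0.773, 3.042, -0.001]
wrist_force: [-1.0, 0.6, 6.8]
width: 0.177
grip_force: 23.5
```

{"name": "drive_tool", "arguments": {
  "claw": [5,5,5,5,5,5],
  "slide": [
    [0,0,0.01],
    [0,0,0.025],
    [0,0,0.04],
    [0,0,0.048],
    [0,0,0.05],
    [0,0,0.05]
  ],
  "yaw": [0,0,0,0,0,0]
}}

```text
time: 10.45
tool_pos: [0.5251, -0.2499, 0.2779]
tcp_rot: [0.773, 3.044, -0.0]
wrist_force: [0.7, -0.5, -0.4]
width: 0.173
grip_force: 22.8
```

Run:
```python
from h import *
np.set_printoptions(precision=4,suppress=True)
s=bot.read_state();print(s['time'],s['tool_pos'],s['wrist_force'],s['width'])
c=grab('scene','s7.npz');im=c['color'][160:260,100:233,::-1]
cv2.imwrite('pics/s7.png',cv2.resize(im,(798,600),interpolation=cv2.INTER_CUBIC))
```

```text
10.45 [ 0.5251 -0.2499  0.2779] [ 0.6531 -0.5395 -0.4181] 0.17309600640732178
```

View pics/s7.png

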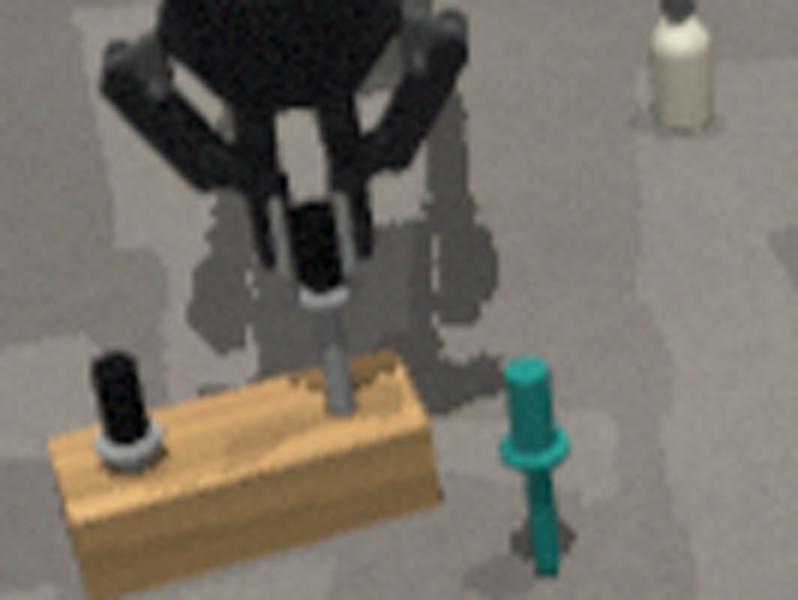

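{"name": "drive_tool", "arguments": {
  "claw": [5,5,5,5,5,5,5,5],
  "slide": [
    [0.009,-0.005,0],
    [0.018,-0.01,0],
    [0.0272,-0.0148,-0.001],
    [0.036,-0.0195,-0.003],
    [0.044,-0.024,-0.005],
    [0.0522,-0.0283,-0.007],
    [0.0522,-0.0283,-0.007],
    [0.0522,-0.0283,-0.007]
  ],
  "yaw": [0,0,0,0,0,0,0,0]
}}

```text
time: 11.17
tool_pos: [0.5514, -0.2642, 0.2735]
tcp_rot: [-0.773, -3.045, 0.0]
wrist_force: [-1.6, 1.0, -0.2]
width: 0.182
grip_force: 23.5
```

{"name": "drive_tool", "arguments": {
  "claw": [5,5,5,5,5,5],
  "slide": [
    [0.006,-0.0032,-0.003],
    [0.012,-0.0065,-0.0055],
    [0.018,-0.0097,-0.008],
    [0.0238,-0.0129,-0.011],
    [0.0238,-0.0129,-0.011],
    [0.0238,-0.0129,-0.011]
  ],
  "yaw": [0,0,0,0,0,0]
}}

```text
time: 11.67
tool_pos: [0.5633, -0.2706, 0.2683]
tcp_rot: [0.773, 3.044, -0.0]
wrist_force: [-1.4, 0.7, 1.7]
width: 0.177
grip_force: 23.1
```

Run:
```python
from h import *
np.set_printoptions(precision=4,suppress=True)
s=bot.read_state();print(s['time'],s['tool_pos'],s['wrist_force'],s['width'])
c=grab('scene','s8.npz');im=c['color'][160:260,100:233,::-1]
cv2.imwrite('pics/s8.png',cv2.resize(im,(798,600),interpolation=cv2.INTER_CUBIC))
```

```text
11.6667 [ 0.5633 -0.2706  0.2683] [-1.4381  0.6775  1.6803] 0.177386065580758
```

View pics/s8.png

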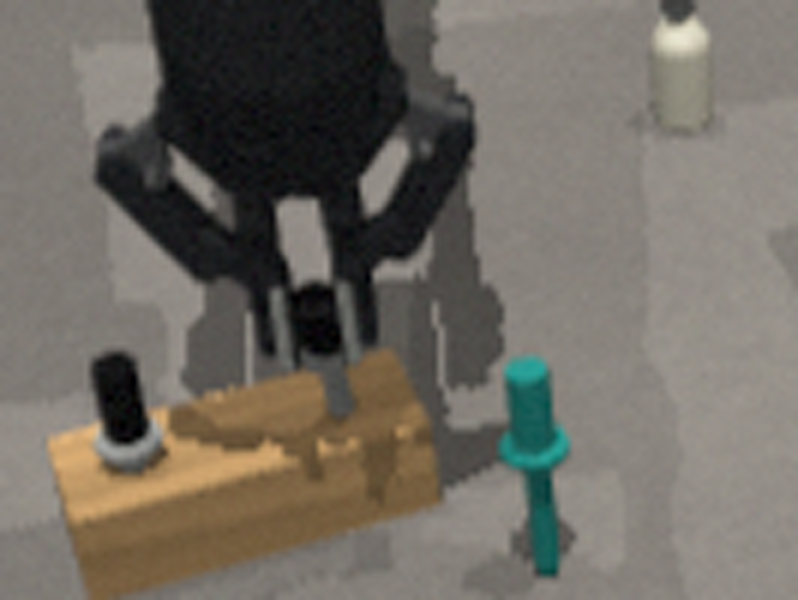

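{"name": "drive_tool", "arguments": {
  "claw": [5,5,5,5,5,5,5,5],
  "slide": [
    [0.0044,-0.0024,0.0087],
    [0.0088,-0.0048,0.0174],
    [0.0132,-0.0072,0.026],
    [0.0176,-0.0095,0.035],
    [0.0176,-0.0095,0.08],
    [0.0176,-0.0095,0.14],
    [0.0176,-0.0095,0.19],
    [0.0176,-0.0095,0.2226]
  ],
  "yaw": [0,0,0,0,0,0,0,0]
}}

```text
time: 12.38
tool_pos: [0.5728, -0.2757, 0.3839]
tcp_rot: [0.772, 3.04, -0.002]
wrist_force: [-0.1, -0.8, -1.0]
width: 0.175
grip_force: 23.0
```

{"name": "drive_tool", "arguments": {
  "claw": [5,5,5,5,5,5,5,5],
  "slide": [
    [0.013,0.04,0],
    [0.033,0.12,0],
    [0.055,0.2,0],
    [0.08,0.28,0],
    [0.1,0.36,0],
    [0.125,0.44,0],
    [0.142,0.5,0],
    [0.1536,0.543,0]
  ],
  "yaw": [0,0,0,0,0,0,0,0]
}}

```text
time: 13.05
tool_pos: [0.6496, -0.0005, 0.3806]
tcp_rot: [0.77, 3.044, 0.002]
wrist_force: [-0.1, -0.6, -0.9]
width: 0.176
grip_force: 23.0
```

{"name": "drive_tool", "arguments": {
  "claw": [5,5,5,5],
  "slide": [
    [0,0,0],
    [0,0,0],
    [0,0,0],
    [0,0,0]
  ],
  "yaw": [0,0,0,0]
}}

```text
time: 13.38
tool_pos: [0.6486, -0.0047, 0.3799]
tcp_rot: [0.775, 3.044, -0.001]
wrist_force: [-0.4, 0.5, -1.3]
width: 0.179
grip_force: 23.0
```

```bash
python3 r.py s9
python3 - <<'E'
from h import *
np.set_printoptions(precision=4,suppress=True)
c=load('s9.npz');im=c['color'][90:210,200:360,::-1]
cv2.imwrite('pics/s9.png',cv2.resize(im,(800,600),interpolation=cv2.INTER_CUBIC))
E
```

```text
13.3833 [ 0.6486 -0.0047  0.3799] [-0.4121  0.5129 -1.2543] 0.17879720041031327
264 [266.6 172.2] [0.5996 0.0223 0.1198] [ 0.4256 -0.2294  0.8754] 1.0969001897354176 above deck 0.04217361319568072 circ ((0.0022535608150064945, 0.000579824554733932), 0.027385571971535683)
```

View pics/s9.png

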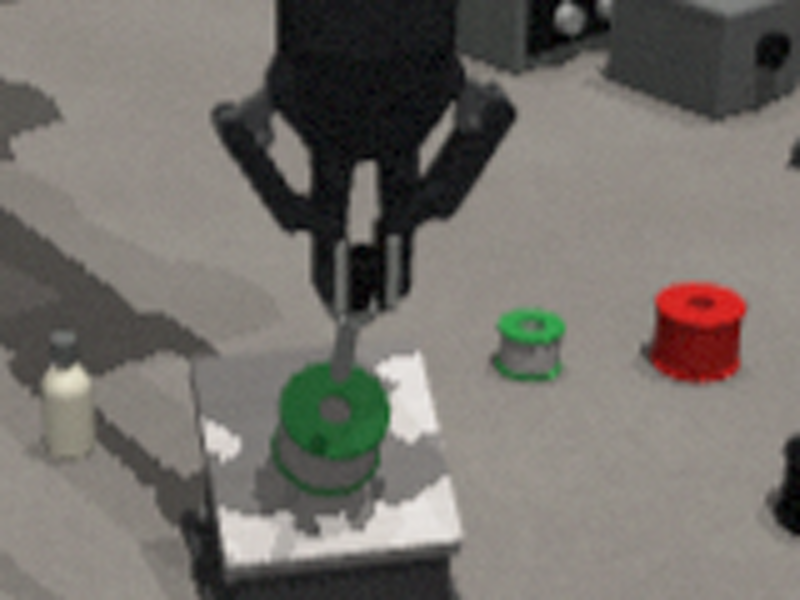

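Run:
```python
from h import *
np.set_printoptions(precision=4,suppress=True)
hole=np.array([.5786,.0343,.085]);nn=np.array([.4395,-.2385,.866]);x=np.array([.866*.879,-.866*.477,-.5]);y=np.array([.477,.879,0])
c=load('s9.npz');W=P(c)-hole;D=np.stack([W@x,W@y,W@nn],-1)
m=(D[...,2]>.06)&(D[...,2]<.126)&(abs(D[...,0])<.03)&(abs(D[...,1])<.03)
v,u=np.nonzero(m);o=np.argsort(v)
for k in range(v.min(),v.max()+1):
    q=D[k][m[k]]; print(k,u[v==k].min(),u[v==k].max(),q.mean(0),np.ptp(q[:,1]))
print('view dir deck', [(hole-c['eye'])/np.linalg.norm(hole-c['eye'])@a for a in (x,y,nn)])
```

```text
154 267 267 [-0.003  -0.0068  0.1151] 0.0
155 267 271 [ 0.0011 -0.003   0.1165] 0.00873608484041377
156 267 271 [ 0.0007 -0.0023  0.1115] 0.008951455826031456
157 267 270 [ 0.002  -0.0035  0.1094] 0.005735934782165132
158 267 270 [ 0.0024 -0.0035  0.1057] 0.007168870557381578
159 267 270 [ 0.0022 -0.0025  0.1008] 0.006782796567029693
160 266 270 [ 0.0015 -0.0029  0.0953] 0.009071889878068048
161 266 270 [ 0.0027 -0.0028  0.0927] 0.00886991827188103
162 266 269 [ 0.0024 -0.0034  0.0878] 0.0066669717783251516
163 266 269 [ 0.0032 -0.0031  0.0846] 0.0062015464658224054
164 266 269 [ 0.0039 -0.0028  0.0811] 0.007744446142039949
165 266 268 [ 0.0047 -0.0038  0.078 ] 0.0037027583480216146
view dir deck [np.float64(-0.4656296092694391), np.float64(0.1810680908688736), np.float64(-0.866305567357408)]
```

Run:
```python
from h import *
np.set_printoptions(precision=2,suppress=True)
hole=np.array([.5786,.0343,.085]);nn=np.array([.4395,-.2385,.866]);x=np.array([.866*.879,-.866*.477,-.5]);y=np.array([.477,.879,0])
c=load('s9.npz');R=Ro.from_rotvec(c['rotation']).as_matrix();K=c['mtx']
def pr(p):
    q=R.T@(p-c['eye']);return np.array([K[0,2]+K[0,0]*q[0]/-q[2],K[1,2]-K[1,1]*q[1]/-q[2]])
for s in(.042,.074,.085,.1,.115,.12,.136): print(s,pr(hole+s*nn),'dx',(pr(hole+s*nn+.01*x)-pr(hole+s*nn))/10,'dy',(pr(hole+s*nn+.01*y)-pr(hole+s*nn))/10)
g=cv2.cvtColor(c['color'],cv2.COLOR_RGB2GRAY)
for r in range(150,176): print(r,g[r,258:282])
```

```text
0.042 [266.49 170.78] dx [0.07 0.35] dy [ 0.4  -0.04]
0.074 [268.02 164.04] dx [0.08 0.36] dy [ 0.41 -0.04]
0.085 [268.56 161.63] dx [0.08 0.36] dy [ 0.41 -0.04]
0.1 [269.32 158.28] dx [0.08 0.36] dy [ 0.42 -0.04]
0.115 [270.1  154.84] dx [0.08 0.37] dy [ 0.42 -0.04]
0.12 [270.37 153.67] dx [0.08 0.37] dy [ 0.42 -0.04]
0.136 [271.23 149.87] dx [0.08 0.37] dy [ 0.43 -0.04]
150 [143 143 144 143 142 145  90  47  52  95 102  59  19  12  19  19  91  60
  27  78 103 111 129 140]
151 [140 141 142 146 144 141 125  80  64  97 101  57  21   5  13  46 109  68
  29  65  88 120 143 147]
152 [144 143 145 142 144 144 139 104  75  84  87  59  49  50  60  70  94  88
  83 109 118 132 142 144]
153 [142 140 141 143 142 144 142 132  99  80 118  81  75  74  81  79  76 121
 130 143 142 143 144 144]
154 [140 143 141 141 144 146 142 144 133 100 110  84  90  89  80  93 116 139
 141 142 142 142 145 145]
155 [142 140 141 141 142 142 144 148 144 106  79  73  87  94 114 128 140 146
 142 142 146 145 143 142]
156 [140 137 141 139 140 141 146 147 144 101  77  79  74  95 136 144 142 144
 142 142 142 143 142 142]
157 
[... 1252 characters left out ...]
  73  72  69  70  71  68  64  64  72  70  76  75  71  71
  73 129 202 217 224 225]
170 [ 71  72  71  69  72  74  75  77  84  78  78  63  67  70  72  72  69  69
  69 108 202 215 220 226]
171 [ 71  68  69  70  71  69  79  80  81  85  82  71  67  65  72  69  71  71
  71  81 183 214 216 224]
172 [ 71  71  68  70  72  69  78  81  81  80  82  84  69  72  75  70  71  76
  78  80 185 216 215 220]
173 [ 68  70  69  70  70  71  76  81  79  83  79  80  67  71  72  71  76  77
  81  78 202 215 214 214]
174 [ 70  73  73  71  72  69  75  77  78  77  75  74  74  73  78  80  81  82
  82  94 200 213 214 213]
175 [ 67  68  72  71  69  72  73  72  75  72  73  68  73  77  79  81  79  79
  78 119 203 215 214 214]
```

{"name": "drive_tool", "arguments": {
  "claw": [5,5,5,5,5,5,5,5],
  "slide": [
    [-0.003,0.0035,-0.0075],
    [-0.009,0.0068,-0.0195],
    [-0.0155,0.0104,-0.0322],
    [-0.022,0.014,-0.0451],
    [-0.0275,0.0168,-0.0555],
    [-0.032,0.0191,-0.0641],
    [-0.0344,0.0205,-0.0693],
    [-0.0344,0.0205,-0.0693]
  ],
  "yaw": [0,0,0,0,0,0,0,0]
}}

```text
time: 14.1
tool_pos: [0.6308, 0.0068, 0.3439]
tcp_rot: [-0.773, -3.043, 0.001]
wrist_force: [-0.6, 1.0, -1.8]
width: 0.175
grip_force: 23.0
```

```bash
cat > pin.py <<'E'
from h import *
import sys
np.set_printoptions(precision=4,suppress=True)
hole=np.array([.5786,.0343,.085]);nn=np.array([.4395,-.2385,.866]);x=np.array([.866*.879,-.866*.477,-.5]);y=np.array([.477,.879,0])
c=load(sys.argv[1]+'.npz');W=P(c)-hole;D=np.stack([W@x,W@y,W@nn],-1)
m=(D[...,2]>.047)&(D[...,2]<.126)&(abs(D[...,0])<.02)&(abs(D[...,1])<.018)
v,u=np.nonzero(m)
for k in range(v.min(),v.max()+1):
    q=D[k][m[k]]
    if len(q): print(k,u[v==k].min(),u[v==k].max(),q.mean(0),np.ptp(q[:,1]))
s=bot.read_state();d=s['tool_pos']-[0,0,.156]-hole;print('P deck',d@x,d@y,d@nn,'F deck',[s['wrist_force']@a for a in(x,y,nn)])
E
python3 r.py s10; python3 pin.py s10
```

```text
14.1 [0.6308 0.0068 0.3439] [-0.6184  1.0105 -1.7625] 0.17465435450266725
247 [266.6 172.7] [0.6006 0.0208 0.1191] [ 0.439  -0.2384  0.8663] 0.07911922436919258 above deck 0.04238253528431106 circ ((0.002917189383879304, -0.00045409155427478254), 0.026578402146697044)
148 269 273 [-0.0124  0.0027  0.1244] 0.008698112415424564
149 269 273 [-0.0097  0.0028  0.1243] 0.009189501686034114
150 269 272 [-0.0069  0.0006  0.1248] 0.006498676276370265
151 269 272 [-0.0035  0.0002  0.1259] 0.0069175262072075335
152 268 273 [-0.0016 -0.0012  0.1249] 0.011781022847513733
153 268 278 [0.0007 0.0041 0.1232] 0.023112876485218266
154 268 278 [0.0023 0.0046 0.1214] 0.0217754291674949
155 264 278 [0.0038 0.0038 0.1197] 0.03290292311547936
156 264 278 [0.005  0.0009 0.1177] 0.03351407054366546
157 264 278 [0.0058 0.0011 0.1146] 0.03356903666662604
158 263 278 [0.0068 0.0001 0.1121] 0.03531766564016174
159 264 277 [0.007  0.0006 0.1078] 0.02902493818701415
160 264 277 [0.0077 0.0008 0.1047] 0.028477926876958187
161 264 276 [ 0.0084 -0.0001  0.1015] 0.0259373501595035
162 265 272 [ 0.0074 -0.0028  0.0959] 0.01968317403136944
163 266 271 [ 0.008  -0.0025  0.0924] 0.011330169316046695
164 266 269 [ 0.0002 -0.0014  0.0748] 0.005897192778715223
165 266 269 [ 0.0016 -0.0014  0.0725] 0.006832109218021371
166 266 269 [ 0.0011 -0.0006  0.0668] 0.006788729731224951
167 265 269 [ 0.0007 -0.0011  0.0615] 0.009132102895970808
168 265 269 [-0.     -0.0003  0.0554] 0.010702587993951046
169 265 268 [ 0.0025 -0.002   0.0552] 0.006595951647839899
170 265 268 [ 0.0029 -0.0015  0.0509] 0.0062141918722021326
P deck -0.00034767650157991464 0.0008821700393217882 0.11936716912785007 F deck [np.float64(1.3737129179176173), np.float64(0.02353549905202445), np.float64(0.06446425652165468)]
```

{"name": "drive_tool", "arguments": {
  "claw": [5,5,5,5,5,5,5],
  "slide": [
    [-0.002,0.0012,-0.0055],
    [-0.005,0.0027,-0.0128],
    [-0.008,0.0043,-0.02],
    [-0.011,0.0059,-0.0275],
    [-0.0135,0.0072,-0.034],
    [-0.0146,0.0078,-0.0366],
    [-0.0146,0.0078,-0.0366]
  ],
  "yaw": [0,0,0,0,0,0,0]
}}

```text
time: 14.73
tool_pos: [0.6237, 0.0105, 0.3259]
tcp_rot: [-0.773, -3.044, 0.0]
wrist_force: [0.7, -0.4, -0.4]
width: 0.176
grip_force: 23.0
```

```bash
python3 r.py s11; python3 pin.py s11 | tail -1
```

```text
14.7333 [0.6237 0.0105 0.3259] [ 0.7187 -0.3794 -0.3537] 0.17558384701577506
216 [266.3 173.6] [0.6023 0.0193 0.118 ] [ 0.4328 -0.2293  0.8718] 0.7346186915848189 above deck 0.042539699591477305 circ ((0.0030521508306264877, -0.0006288980366662145), 0.026408726349473)
P deck 0.0017100352032324295 0.0007051958212249236 0.09948825864204278 F deck [np.float64(0.7051656047237701), np.float64(0.33000975895625906), np.float64(-0.465982044439604)]
```

{"name": "drive_tool", "arguments": {
  "claw": [5,5,5,5,5,5,5],
  "slide": [
    [-0.002,0.0011,-0.005],
    [-0.0045,0.0024,-0.0105],
    [-0.007,0.0038,-0.016],
    [-0.0095,0.0052,-0.022],
    [-0.0117,0.0064,-0.027],
    [-0.0117,0.0064,-0.027],
    [-0.0117,0.0064,-0.027]
  ],
  "yaw": [0,0,0,0,0,0,0]
}}

```text
time: 15.37
tool_pos: [0.6178, 0.0139, 0.3127]
tcp_rot: [-0.773, -3.043, -0.0]
wrist_force: [-0.7, 0.9, 1.0]
width: 0.18
grip_force: 23.0
```

```bash
python3 r.py s12; python3 pin.py s12 | tail -1
```

```text
15.3667 [0.6178 0.0139 0.3127] [-0.6911  0.9181  0.9549] 0.17991149061853814
188 [266.  174.7] [0.6035 0.017  0.1165] [ 0.4341 -0.2102  0.876 ] 1.7454908329613785 above deck 0.04237375143795961 circ ((0.003968501463532448, -0.0005828781868331134), 0.02677825093269348)
P deck 0.0024759820445673236 0.000738815252425772 0.08430370736428909 F deck [np.float64(-1.4116704402284308), np.float64(0.7042694638501075), np.float64(-1.6489435223866997)]
```

{"name": "drive_tool", "arguments": {
  "claw": [5,5,5,5,5],
  "slide": [
    [-0.002,0.001,-0.004],
    [-0.0035,0.0019,-0.007],
    [-0.0053,0.0029,-0.0105],
    [-0.007,0.0038,-0.0139],
    [-0.007,0.0038,-0.0139]
  ],
  "yaw": [0,0,0,0,0]
}}

```text
time: 15.83
tool_pos: [0.6144, 0.0157, 0.3057]
tcp_rot: [-0.773, -3.044, 0.0]
wrist_force: [-1.6, 1.4, 0.6]
width: 0.179
grip_force: 23.1
```

```bash
python3 r.py s13; python3 pin.py s13 | tail -1
```

```text
15.8333 [0.6144 0.0157 0.3057] [-1.6264  1.3692  0.6229] 0.17907945668942712
165 [266.  175.2] [0.6048 0.016  0.1154] [ 0.4702 -0.2481  0.847 ] 2.140450297111211 above deck 0.04219146691438162 circ ((0.0027343113906681538, -5.802532541565597e-05), 0.026074044406414032)
P deck 0.0026091957240205743 0.000712501282199314 0.07620078045906097 F deck [np.float64(-2.404513537612323), np.float64(-0.2622458315829176), np.float64(-1.2972052882509724)]
```

{"name": "drive_tool", "arguments": {
  "claw": [5,5,5,5],
  "slide": [
    [-0.0022,0.0012,-0.0033],
    [-0.0045,0.0025,-0.0063],
    [-0.0045,0.0025,-0.0063],
    [-0.0045,0.0025,-0.0063]
  ],
  "yaw": [0,0,0,0]
}}

```text
time: 16.22
tool_pos: [0.6129, 0.0166, 0.3035]
tcp_rot: [0.773, 3.044, -0.0]
wrist_force: [-0.1, -0.7, 3.5]
width: 0.176
grip_force: 23.2
```

```bash
python3 r.py s14; python3 pin.py s14 | tail -1
```

```text
16.2167 [0.6129 0.0166 0.3035] [-0.057  -0.7276  3.4779] 0.175749761506923
161 [265.9 175.3] [0.6055 0.0151 0.1152] [ 0.4779 -0.2738  0.8346] 3.4919552797550137 above deck 0.04256464839450458 circ ((0.0037688675802201033, -0.000196120236068964), 0.025787269696593285)
P deck 0.002137172679783181 0.0008473875022306577 0.07338879619957099 F deck [np.float64(-0.6803250124937498), np.float64(-0.8654492965239813), np.float64(2.2325828282155995)]
```

{"name": "drive_tool", "arguments": {
  "claw": [5,5,5,5],
  "slide": [
    [-0.0009,0.0005,-0.0017],
    [-0.0018,0.001,-0.0035],
    [-0.0018,0.001,-0.0035],
    [-0.0018,0.001,-0.0035]
  ],
  "yaw": [0,0,0,0]
}}

```text
time: 16.6
tool_pos: [0.6127, 0.0168, 0.3032]
tcp_rot: [0.772, 3.041, -0.0]
wrist_force: [0.7, -2.8, 7.1]
width: 0.175
grip_force: 23.7
```

```bash
python3 r.py s15; python3 pin.py s15 | tail -1
```

```text
16.6 [0.6127 0.0168 0.3032] [ 0.6879 -2.818   7.0983] 0.17514305226844204
158 [266.  175.4] [0.6052 0.0153 0.115 ] [ 0.4553 -0.2403  0.8573] 1.0433404514494895 above deck 0.04221948593364274 circ ((0.0030957043636590242, -0.0005402123206295073), 0.026297373697161674)
P deck 0.002037729609552133 0.0008953552144648385 0.07308519319272683 F deck [np.float64(-2.790551692292893), np.float64(-2.24476696673009), np.float64(6.348716700368412)]
```

{"name": "drive_tool", "arguments": {
  "claw": [5,5,5,5],
  "slide": [
    [-0.001,0.0005,-0.003],
    [-0.002,0.001,-0.005],
    [-0.002,0.001,-0.005],
    [-0.002,0.001,-0.005]
  ],
  "yaw": [0,0,0,0]
}}

```text
time: 16.98
tool_pos: [0.6127, 0.0169, 0.3022]
tcp_rot: [0.771, 3.037, -0.0]
wrist_force: [1.3, -4.5, 9.9]
width: 0.173
grip_force: 23.9
```

```bash
python3 r.py s16; python3 pin.py s16 | grep -E "^1[67]|deck"
python3 - <<'E'
from h import *
c=load('s16.npz');im=c['color'][120:200,215:322,::-1]
cv2.imwrite('pics/s16.png',cv2.resize(im,(800,598),interpolation=cv2.INTER_CUBIC))
E
```

```text
16.9833 [0.6127 0.0169 0.3022] [ 1.2955 -4.4674  9.9049] 0.17258976367454448
152 [265.7 175.4] [0.6036 0.0141 0.1157] [ 0.4585 -0.251   0.8525] 1.5178481111378517 above deck 0.04239002933352277 circ ((0.001897334703244269, -0.0001698741689324379), 0.02655927464365959)
160 262 276 [-0.0009  0.0006  0.0908] 0.034562184676772204
161 262 276 [0.0003 0.0006 0.0882] 0.03436118834236358
162 262 276 [0.002  0.0005 0.0864] 0.033715225081222454
163 262 276 [0.0038 0.0004 0.0849] 0.03448240646238934
164 262 276 [0.0056 0.0002 0.0834] 0.033742863331088134
165 262 275 [ 0.0072 -0.001   0.0815] 0.030551889242889617
166 262 275 [ 0.0073 -0.0005  0.0771] 0.030494714582467594
167 262 276 [0.0083 0.0009 0.0738] 0.033861043196207495
168 262 275 [ 0.0096 -0.0003  0.0716] 0.031146986966644957
169 262 275 [0.0099 0.0009 0.0672] 0.03152649400540013
170 262 275 [0.0114 0.0002 0.0651] 0.03062949495969821
171 262 275 [ 0.0133 -0.0008  0.0637] 0.03144553434342805
172 263 275 [0.0151 0.0014 0.0617] 0.02832570137008795
173 263 269 [ 0.0152 -0.0063  0.0584] 0.017711134311937344
174 265 265 [ 0.0116 -0.0064  0.0474] 0.0
P deck 0.002572255275362645 0.0009255714071327531 0.07213729241781351 F deck [np.float64(-2.265505779614765), np.float64(-2.790161260829757), np.float64(9.979605376710625)]
```

View pics/s16.png

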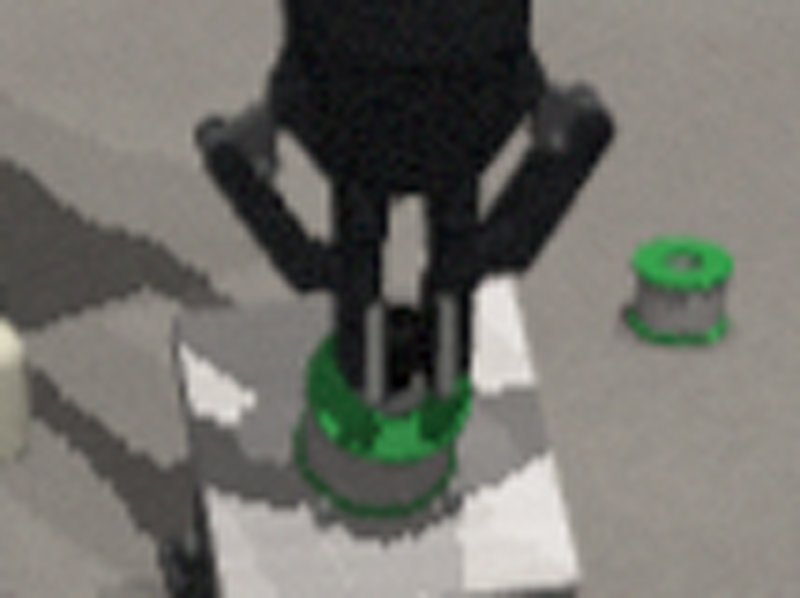

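{"name": "drive_tool", "arguments": {
  "claw": [20,28,36,44,44],
  "slide": [
    [0,0,0.003],
    [0,0,0.003],
    [0,0,0.003],
    [0,0,0.003],
    [0,0,0.003]
  ],
  "yaw": [0,0,0,0,0]
}}

```text
time: 17.45
tool_pos: [0.6102, 0.018, 0.2994]
tcp_rot: [-0.773, -3.043, 0.0]
wrist_force: [-0.5, -0.3, 0.2]
width: 0.515
grip_force: 0.0
```

{"name": "drive_tool", "arguments": {
  "claw": [44,44,44,44,44,44,44],
  "slide": [
    [0,0,0.02],
    [0,0,0.06],
    [0,0,0.12],
    [0,0,0.18],
    [0,0,0.2],
    [0,0,0.2],
    [0,0,0.2]
  ],
  "yaw": [0,0,0,0,0,0,0]
}}

```text
time: 18.03
tool_pos: [0.6107, 0.0179, 0.4009]
tcp_rot: [0.773, 3.044, 0.001]
wrist_force: [-0.6, -0.7, -1.7]
width: 0.518
grip_force: 0.0
```

```bash
python3 r.py s17; python3 pin.py s17
python3 - <<'E'
from h import *
np.set_printoptions(precision=4,suppress=True)
hole=np.array([.5786,.0343,.085]);nn=np.array([.4395,-.2385,.866]);x=np.array([.866*.879,-.866*.477,-.5]);y=np.array([.477,.879,0])
c=load('s17.npz');W=P(c)-hole;h=cv2.cvtColor(c['color'],cv2.COLOR_RGB2HSV);g=h[...,2]
D=np.stack([W@x,W@y,W@nn],-1)
for r in range(150,186,1): print(r,g[r,256:282],h[r,262:272,1])
E
```

```text
18.0333 [0.6107 0.0179 0.4009] [-0.5955 -0.698  -1.7091] 0.5184666323944483
218 [266.1 172.9] [0.601  0.02   0.1188] [ 0.4356 -0.2197  0.8729] 1.170173489799703 above deck 0.04251725564674028 circ ((0.0022758832201361656, -0.0002677999436855316), 0.027422958984971046)
161 267 270 [-0.0049  0.0014  0.0796] 0.0076043447666509795
162 266 271 [-0.002   0.0008  0.08  ] 0.012193743575710951
163 266 271 [ 0.0018 -0.0001  0.0818] 0.011591231474512582
164 265 271 [ 0.0027 -0.0011  0.0788] 0.012595398664932717
165 265 271 [ 0.0055 -0.0016  0.0789] 0.012011371219885922
166 265 271 [ 0.0064 -0.0014  0.0758] 0.013541005535308372
167 265 270 [ 0.0061 -0.002   0.0707] 0.010835864697802199
168 263 271 [ 0.003  -0.0015  0.0607] 0.01945011199064385
169 262 271 [ 0.0045 -0.0018  0.0585] 0.021660374317910666
170 264 271 [ 0.0055 -0.      0.0552] 0.01708320369864926
171 263 271 [0.0056 0.0002 0.0504] 0.019592151651833353
172 266 270 [0.0075 0.001  0.0486] 0.009813929323934642
173 265 269 [ 0.0097 -0.0003  0.0478] 0.009804634687621336
P deck -0.04824347121599187 0.0006093577422533591 0.15477841111192744 F
[... 4742 characters left out ...]
  77  72  86  93  99 110 111 105  96  93  87  79  79
  83  83 208 226 225 227 227 225] [ 32  62 101 100 137 154 141 130 129  67]
182 [ 74  78  81  78  81  81  82  80  79  80  75  77  77  74  76  81  78  80
  75  83 160 221 225 226 225 226] [ 6 16 13 19 27 36 30 28 23 16]
183 [ 72  74  79  83  81  82  82  80  81  84  83  83  85  82  81  76  76  82
  78  95 119 219 225 225 226 226] [ 9 16 13 15 18  9 12 22  9  3]
184 [ 76  69  74  80  85  74  79  81  80  80  84  83  81  83  82  81  79  74
  73 134 176 217 227 225 227 227] [13  9 16 13 18 15 13  9  6  6]
185 [ 92  71  68  75  81  84  82  80  80  80  84  81  80  81  82  81  76  69
  79 132 165 212 221 226 228 228] [12 10 10  6 12 13 10  9 12 13]
```

Run:
```python
from h import *
np.set_printoptions(precision=4,suppress=True)
hole=np.array([.5786,.0343,.085]);nn=np.array([.4395,-.2385,.866]);x=np.array([.866*.879,-.866*.477,-.5]);y=np.array([.477,.879,0])
S=[]
for i in range(6):
    c=bot.read_camera('scene');S.append(P(c))
W=np.median(S,0)-hole;D=np.stack([W@x,W@y,W@nn],-1);h=cv2.cvtColor(c['color'],cv2.COLOR_RGB2HSV)
r=np.hypot(D[...,0],D[...,1])
g=(h[...,1]>120)&(abs(h[...,0].astype(int)-62)<14)&(r<.032)&(D[...,2]>.03)&(D[...,2]<.06)
fl=(h[...,1]<40)&(h[...,2]>110)&(r<.015)&(D[...,2]>.038)&(D[...,2]<.056)
tp=(r<.008)&(D[...,2]>.075)&(h[...,2]<60)
for n,m in(('green',g),('flange',fl),('top',tp)): print(n,m.sum(),np.median(D[m],0),np.percentile(D[m][:,2],[10,90]),D[m].mean(0))
s=bot.read_state();print(s['time'],s['tool_pos'])
```

```text
green 217 [ 0.0088 -0.0051  0.0424] [0.0411 0.0432] [ 0.0063 -0.0021  0.0422]
flange 17 [ 0.0029 -0.0078  0.0463] [0.045  0.0469] [ 0.0026 -0.0032  0.046 ]
top 22 [ 0.0027 -0.0007  0.08  ] [0.0786 0.081 ] [ 0.0025 -0.0004  0.0799]
18.3833 [0.6103 0.0178 0.3987]
```

```bash
python3 -c "
from workcell import bot
print(bot.finish_job())"
```

```text
the job is handed in; nothing more can be done
None
```

I handed the job in at about 18.4 s. The large reel lies flat on the deck over the hole, uphill of the stops. The long pin is through its bore, with the flange measured on the reel to within about 0.5 mm, and both are released.

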